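# Puff the gas outlet clear, then hold the flow gauge home on it

### The job

Check the shielding-gas outlet on the welding bench: first twist the red purge knob clockwise to its stop and let go so that it springs back by itself. Then fit the hand flow gauge, dial up, over the brass outlet spigot, turn its knurled collar until the hidden keyways drop over the pins, and push it down fully home against the sprung check valve. The gauge has no latch, so finish while still holding it pushed home, and leave everything else on the bench where it is.

Things in the scene. Friction and masses are not known exactly. Their poses are not given: they have to be found in the camera images.
- purge_knob_grip (a point): centre of the red wing of the purge knob, at one end of the gas station: an upright bar 56 mm long (this point's x axis, turning with the knob), 12 mm wide (y), spanning 77 to 105 mm above the bench; this point is 91 mm up. Below it on a thin stem: a red disc 28 mm across (74 to 80 mm up), then a brass ring and a 34 mm steel bonnet topping out at 64 mm
- purge_knob (a joint): angle of the purge knob: 0 at rest, growing as it turns clockwise seen from above, stop at 1.2 rad. A spring turns it back to 0 when let go; turning takes about 0.05 N m at first and 0.16 N m at the stop
- station: aluminium gas manifold bolted to the bench, 260 x 90 mm base plate, top 50 mm up; origin: centre of the base on the bench; y axis runs from the knob (at y -75 mm) to the outlet (y +75 mm), a pipe leaves to +x. It never moves, but its place and heading change from start to start. Hand pressure of 5 to 25 N does for the whole job
- outlet_seat (a point): centre of the flat top of the outlet's round steel seat, 58 mm across, 58 mm above the bench, z up. On it stands the brass spigot, 24 mm across, 26 mm tall, its tip chamfered over 4 mm. Three level square-edged pins, 4 mm wide, 120 degrees apart (the first along this point's x axis), stick out of the spigot to 17.5 mm from its axis; their flat tops are 12 mm above the seat
- check_valve (a joint): travel of the sprung check-valve stem in the middle of the spigot, 9 mm across: 0 at rest (its tip 36 mm above the seat), 0.006 m when the gauge is fully home. Pushing it takes 6 N at first and 11 N when the gauge is home, so it lifts the gauge when let go
- gauge_grip (a point): point on the axis of the hand flow gauge at a good height to grip its silvery knurled collar, 30 mm above its underside; z up. The collar is round, 56 mm across (54 mm over its lower part), from the underside to 44 mm up; it may be gripped at any yaw. Above the seat this point is 42 mm high with the gauge on the pins, 36 mm once dropped over them onto the check valve, 30 mm fully home
- gauge_bore (a point): middle of the gauge's underside; x axis unrelated to the keyways. A 26 mm bore, 30 mm deep, opens here; three keyways 8 mm wide, 120 degrees apart, run the whole bore. They are hidden and nothing outside marks them: feel for them, at most a third of a turn, either way (ease it to and fro if it binds). The gauge stands dial up on a 150 mm black rubber mat, 3 mm thick, on either side of the station
- gauge_dial (a point): middle of the gauge's white dial face, 72 mm above its underside. The dial case is 50 mm across, from 50 to 72 mm up, on a 24 mm neck (44 to 50 mm up). The whole gauge weighs 0.26 to 0.38 kg
- dip_tin: nozzle-dip tin, 72 mm across and 55 mm tall, on a 140 mm square of 3 mm steel on the other side from the gauge's mat. Origin: centre of the underside. Bystander, leave alone
- spray_can: yellow spray can with a bare metal top, 65 mm across, 190 mm tall. Origin: centre of the underside. Bystander
- tee_joint: red-brown welded tee of steel plate, 90 x 80 x 70 mm. Origin: centre of the underside. Bystander
- magnet: red and steel welding magnet standing on edge, 96 x 24 x 60 mm. Origin: centre of the underside. Bystander
- chipping_hammer: chipping hammer lying flat, black grip, 225 mm long, 125 mm across the head, 24 mm high. Origin: under the middle of the shaft. Bystander
- wire_brush: wire brush with a wooden back, 260 x 30 x 38 mm, bristles down. Origin: centre of the underside. Bystander
- g_clamp: blue G-clamp lying flat, 95 x 185 x 25 mm. Origin: under the middle of its spine. Bystander

How it is judged:
By the outcome, as a careful person would: the job done as asked, in the order asked, and still so for the second after the job is handed in, while the arm keeps its last pose, push and grip.
It also fails if it takes over 67 s, if anything falls off the work surface, if the arm or the gripper's body presses on something with over 40 N, if the wrist force passes 120 N, or if a joint passes its speed limit or range.

### The arm

A 6-joint arm with a two-finger parallel gripper is mounted at the origin on the work surface. World frame = base frame: x ahead of the robot, y to its left, z up, the work surface at z = 0. Lengths are in m, angles in rad, forces in N, time in s.
With the tool pointing down it reaches from about 0.15 to 0.775 m from the base axis. Payload 6.1 kg.
Tool frame: the origin (TCP) lies on the centre line of the jaws, within the pads' length; the fingertips stand 19 mm ahead of it and the grasp point (between the pads) is the TCP; z points along the fingers, y is the line along which they close (so a half turn about z gives the same grasp; the last joint's range is limited). The gripper opens to 85 mm and grips with 20 to 120 N. Pads are 22 mm wide; open, the fingers measure 114 mm over their backs; the gripper's body (76 mm by 85 mm) begins 54 mm behind the grasp point. The pads swing forward as they close: fully open they stand 13 mm farther back than shut.
Start: joints at [-1.289, 0.126, -0.04, 1.405, 0, 1.571], TCP at [0.146, -0.504, 0.25] pointing down, gripper open.
Joint ranges: [-2.72, 2.72], [-0.95, 1.95], [-1.27, 1.35], [-1.78, 2.02], [-1.46, 1.47], [-3.14, 3.14]. Speed limits (rad/s): [2.39, 2.39, 3.01, 3.14, 3.14, 3.14].

### API

Orientations are given as a rotation vector (axis times angle).
In Python, from rig import get_state, snapshot, get_calibration, close_job gives the robot as it stands.
- The arm moves only by the shell command python3 -m pendant 'ROWS' [FORCE]. ROWS is text: rows parted by semicolons, each of 7 numbers parted by spaces: the turn, a rotation vector about the tool's x, y, z in rad, then the shift along the tool's x, y, z in cm, then the finger opening in cm, from 0 to 8.54. In form: ax ay az tx ty tz fingers; .... A call has 1 to 12 rows; each row shifts and turns the commanded pose from where the row before left it, along the tool's axes as they then stand; what a row does not reach is not made up. A row lasts 1/8 s, in which the tool goes at most 62.5 mm and 10.7 degrees, less where a joint would pass 70% of its speed; a pose out of reach is approached as far as the arm can. A call is refused whole if a number of a shift passes 6.25 or a number of a turn 0.188, either way. A call with a gripper value outside its range is refused whole. The fingers move at their own pace and stop on an object; FORCE is the grip in N (left out, the last holds). Time passes only in rows, so rows that do not move let the fingers close. It gives the time, the measured TCP pose, the force, the opening and the grip force at its end, in the units of the state.
- get_state(): the state, without advancing time (a new reading comes with each control period).
- snapshot(name): name is "scene" or "top" or "wrist"; returns the picture (384x512x3 uint8, blue, green, red); there is no depth.
- get_calibration(name): a dict with "mtx" (3x3 intrinsics, pixels), "camera_from_world" (4x4, takes a point from world to camera coordinates); the wrist camera has in their place "T_tool_cam" (4x4, takes a point from camera to tool coordinates, whose origin is the TCP and whose axes are the flange's). Camera axes: x right, y up, looking along -z (the intrinsics and any distortion apply to the point x, -y, -z); pixel columns grow to the right and rows downward; lengths in m; the calibration is good to about 2 mm. A picture is of the moment at which its call begins: read the wrist's pose just before it. get_calibration takes no time and is no camera call.
- close_job(): hands the job in; it is judged then, once.
The state is a dict: "t": time; "joint_pos": joint angles; "dq": joint speeds; "joint_torque": joint torques, N m; "tcp_pos": TCP position; "tool_rot": TCP orientation; "contact_force": force on the tool from outside, world axes, zero at the start; "moment": the same for the moment, N m; "gripper_width": finger opening in m; "finger_force": force on a finger pad.
Only numpy, scipy, OpenCV 4.12 (cv2) and the standard library are available. Lean on these libraries where they do the work, as an engineer would, in place of code of your own. Each camera call takes 0.05 s, during which the arm holds its last target. There are 200 camera calls.

## Working session

There is one attempt and no reset: what is moved stays moved. The work goes in short steps, Python scripts to look and compute and a shell command to move; the robot and the scene stay as the last step left them, time stands still between calls to the robot, and variables do not carry over. Pictures are saved under pics/ and viewed, at most 10 in all, crops included, and the job is handed in when it is done.

```bash
ls; mkdir -p pics; python3 - <<'E'
from rig import *
import cv2,numpy as np
s=get_state();print(s)
for n in("scene","top","wrist"):
    im=snapshot(n);cv2.imwrite(f"pics/{n}0.png",im)
    c=get_calibration(n);print(n,{k:np.round(v,4).tolist() if not isinstance(v,str) else v for k,v in c.items()})
a=cv2.imread("pics/top0.png");cv2.imwrite("pics/top0b.png",cv2.resize(a,(800,600),interpolation=cv2.INTER_CUBIC))
E
```

```text
pics
{'t': 0.0, 'joint_pos': array([-1.28898810e+00,  1.26407485e-01, -4.06406248e-02,  1.40537830e+00,
       -3.98009283e-05,  1.57082372e+00]), 'dq': array([ 0.0007706 ,  0.00192579, -0.00023776, -0.00019056, -0.00013737,
        0.00074346]), 'joint_torque': array([-7.42985922e-04, -4.35915256e+01,  3.52924955e+01,  1.71826780e-02,
        5.89899074e-06, -6.87574030e-06]), 'tcp_pos': array([ 0.14588271, -0.50392944,  0.24949908]), 'tool_rot': array([-3.10887129e+00, -4.40931601e-01,  4.21314340e-04]), 'contact_force': array([ 0.57293964,  0.26474648, -0.49705289]), 'moment': array([-0.00252718, -0.01442486,  0.00256326]), 'finger_force': 0.0, 'gripper_width': 0.08542699234788496}
scene {'mtx': [[440.4686, 0.0, 254.3633], [0.0, 440.4686, 186.3523], [0.0, 0.0, 1.0]], 'camera_from_world': [[0.0472, 0.9988, 0.0117, 0.0049], [-0.5238, 0.0148, 0.8517, 0.232], [0.8505, -0.0463, 0.5239, -1.7473], [0.0, 0.0, 0.0, 1.0]]}
top {'mtx': [[462.1886, 0.0, 260.1751], [0.0, 462.1886, 191.3622], [0.0, 0.0, 1.0]], 'camera_from_world': [[-0.0133, -0.9999, -0.0049, -0.0161], [0.9803, -0.014, 0.197, -0.5671], [-0.1971, -0.0022, 0.9804, -1.4166], [0.0, 0.0, 0.0, 1.0]]}
wrist {'mtx': [[311.8163, 0.0, 250.7632], [0.0, 311.8163, 188.8859], [0.0, 0.0, 1.0]], 'T_tool_cam': [[0.0002, 0.9486, 0.3165, 0.0815], [1.0, -0.0004, 0.0004, -0.001], [0.0005, 0.3165, -0.9486, -0.1219], [0.0, 0.0, 0.0, 1.0]]}
```

View pics/top0b.png

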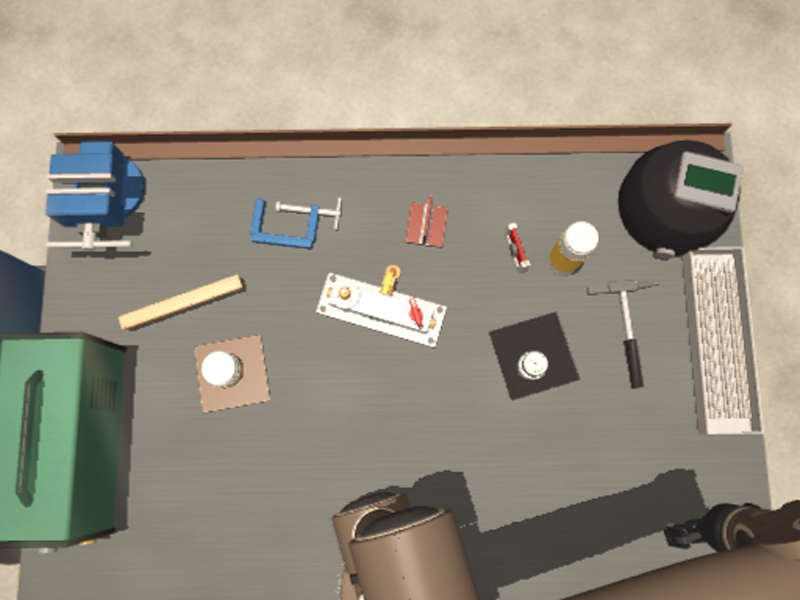

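View pics/scene0.png

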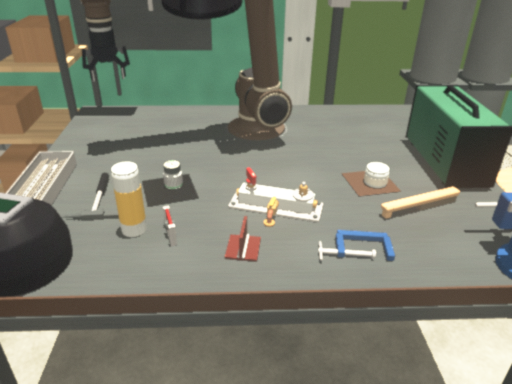

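Top view (800×600): knob wing about (416,313), spigot about (345,292), gauge dial about (533,365), with the tin on the left plate. I'll back-project these from the top and scene views.

```bash
cat > h.py <<'E'
from rig import *
import cv2,numpy as np
from scipy.spatial.transform import Rotation as R
def cam(name,s=None):
    c=get_calibration(name);K=c["mtx"]
    if name=="wrist":
        T=np.eye(4);T[:3,:3]=R.from_rotvec(s["tool_rot"]).as_matrix();T[:3,3]=s["tcp_pos"];return K,T@c["T_tool_cam"],c
    return K,np.linalg.inv(c["camera_from_world"]),c
def back(name,px,z,s=None):
    K,T,_=cam(name,s);d=np.linalg.inv(K)@[px[0],px[1],1];d=T[:3,:3]@[d[0],-d[1],-d[2]];o=T[:3,3]
    return o+d*(z-o[2])/d[2]
def proj(name,P,s=None):
    K,T,_=cam(name,s);p=np.linalg.inv(T)@np.r_[P,1];p=K@[p[0],-p[1],-p[2]];return p[:2]/p[2]
E
python3 - <<'E'
from h import *
f=1/1.5625
for n,u,v,z in[("knob",416,313,.098),("spig",345,292,.088),("dial",533,365,.075),("BL",318,314,0.05),("TL",330,274,.05),("TR",446,308,.05),("BR",436,346,.05),("mat1",489,330,.003),("mat2",557,314,.003),("mat3",579,380,.003),("mat4",513,399,.003)]:
    print(n,back("top",(u*f,v*f),z).round(4))
print([np.round(back("scene",p,z),4) for p,z in[((252,181),.091),((304,187),.084),((173,168),.075)]])
E
```

```text
knob [ 0.53   -0.0424  0.098 ]
spig [0.5765 0.0988 0.088 ]
dial [ 0.4265 -0.2721  0.075 ]
BL [0.5394 0.1572 0.05  ]
TL [0.623  0.1333 0.05  ]
TR [ 0.5482 -0.1044  0.05  ]
BR [ 0.4703 -0.0823  0.05  ]
mat1 [ 0.5088 -0.1958  0.003 ]
mat2 [ 0.5408 -0.34    0.003 ]
mat3 [ 0.4017 -0.3779  0.003 ]
mat4 [ 0.3647 -0.24    0.003 ]
[array([ 0.5615, -0.0391,  0.091 ]), array([0.5858, 0.1029, 0.084 ]), array([ 0.4531, -0.2695,  0.075 ])]
```

Consistent: the knob-to-outlet distance comes out at 0.149 m (should be 0.150). I'll move above the knob.

```bash
python3 -m pendant '0 0 0 4.06 -2.82 0 8.5;0 0 0 4.06 -2.82 0 8.5;0 0 0 4.06 -2.82 0 8.5;0 0 0 4.06 -2.82 0 8.5;0 0 0 4.06 -2.82 0 8.5;0 0 0 4.06 -2.82 0 8.5;0 0 0 4.06 -2.82 0 8.5;0 0 0 4.06 -2.82 0 8.5;0 0 0 4.06 -2.82 0 8.5;0 0 0 4.06 -2.82 0 8.5;0 0 0 4.06 -2.82 0 8.5;0 0 0 4.06 -2.82 0 8.5' 40
python3 - <<'E'
from h import *
s=get_state();print(s["joint_pos"].round(3),s["tcp_pos"],s["tool_rot"])
im=snapshot("wrist");cv2.imwrite("pics/w1.png",im)
np.save("s1.npy",np.r_[s["tcp_pos"],s["tool_rot"]])
hsv=cv2.cvtColor(im,cv2.COLOR_BGR2HSV);m=(((hsv[...,0]<8)|(hsv[...,0]>172))&(hsv[...,1]>150)&(hsv[...,2]>60)).astype(np.uint8)
n,l,st,c=cv2.connectedComponentsWithStats(m)
for i in range(1,n):
    if st[i,4]>60:print(st[i],c[i],back("wrist",c[i],.1,s).round(4))
E
```

```text
t: 1.65
tcp_pos: [0.5206, -0.0423, 0.2501]
tool_rot: [3.11, 0.441, -0.0]
contact_force: [0.5, -0.1, 0.5]
gripper_width: 0.0852
finger_force: 0.0
[-0.081  0.121 -0.046  1.405 -0.     2.779] [ 0.52060639 -0.04227441  0.25007233] [ 3.11035720e+00  4.41453828e-01 -4.82322717e-04]
[ 474   34   38   77 1411] [498.41885188  75.8724309 ] [ 0.6618 -0.2116  0.1   ]
[242 134  12  23  72] [248.94444444 146.08333333] [ 0.549  -0.0312  0.1   ]
[251 177  10  17  84] [256.13095238 186.30952381] [ 0.5152 -0.0478  0.1   ]
```

View pics/w1.png

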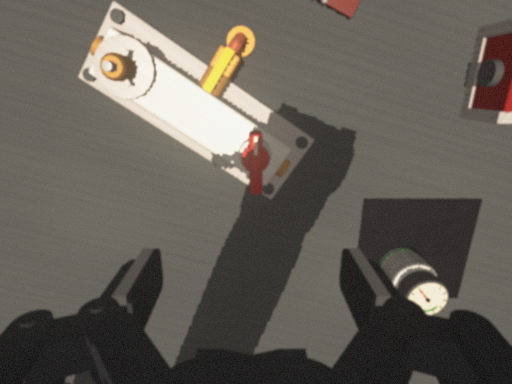

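The wing is vertical in the image, from (256,131) to (257,194). The spigot is near (115,66), the dial near (427,297).

```bash
python3 - <<'E'
from h import *
a=np.load("s1.npy");s=dict(tcp_pos=a[:3],tool_rot=a[3:])
for n,p,z in[("e1",(256,131),.105),("e2",(257,194),.105),("e2b",(257,194),.077),("mid",(256,163),.105),("valve",(111,68),.094),("seat c",(122,68),.058),("dial",(428,298),.075),("pipe",(240,40),.03)]:print(n,back("wrist",p,z,s).round(4))
im=cv2.imread("pics/w1.png");a=cv2.resize(im[100:220,190:330],None,fx=5,fy=5,interpolation=2);cv2.imwrite("pics/c1.png",a)
E
```

```text
e1 [ 0.564  -0.0332  0.105 ]
e2 [ 0.5099 -0.0501  0.105 ]
e2b [ 0.5006 -0.0535  0.077 ]
mid [ 0.5373 -0.0411  0.105 ]
valve [0.5789 0.0969 0.094 ]
seat c [0.5792 0.1019 0.058 ]
dial [ 0.4339 -0.276   0.075 ]
pipe [0.6363 0.0036 0.03  ]
```

View pics/c1.png

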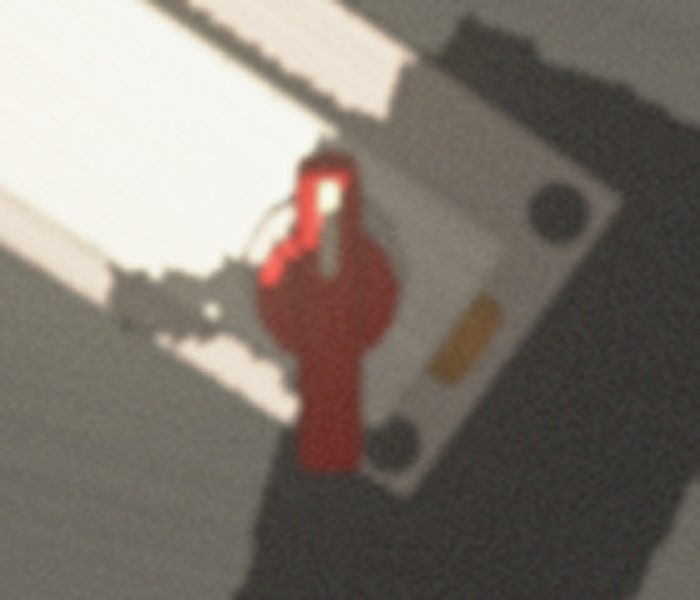

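```bash
python3 -m pendant '0 0 -0.186 1.6 0.38 0 8.5;0 0 -0.186 0 0 0 8.5;0 0 -0.186 0 0 0 8.5;0 0 -0.186 0 0 0 8.5;0 0 -0.186 0 0 0 8.5;0 0 -0.186 0 0 0 8.5;0 0 -0.186 0 0 0 8.5;0 0 -0.186 0 0 0 8.5;0 0 -0.186 0 0 0 8.5;0 0 -0.186 0 0 0 8.5;0 0 -0.186 0 0 0 8.5'
python3 -m pendant '0 0 -0.186 0 0 1 8.5;0 0 -0.186 0 0 1 8.5;0 0 -0.186 0 0 1 8.5;0 0 -0.186 0 0 1 8.5;0 0 -0.186 0 0 0 8.5;0 0 -0.186 0 0 0 8.5;0 0 0 0 0 0 8.5'
python3 - <<'E'
from h import *
s=get_state();print(s["joint_pos"].round(3),s["tcp_pos"],s["tool_rot"])
im=snapshot("wrist")
r=R.from_rotvec(s["tool_rot"]).as_matrix();print(r.round(3))
for z in(.105,.077):
  for e in(-28,28):
    for w in(-6,6):
      d=np.array([.9548,.2974]);P=np.r_[np.array([.537,-.0415])+d*e/1e3+np.array([-d[1],d[0]])*w/1e3,z]
      p=proj("wrist",P,s);cv2.circle(im,tuple(np.round(p).astype(int)),1,(0,255,0) if z>.1 else (255,255,0),-1)
u=proj("wrist",(.537,-.0415,.1),s).astype(int);print(u)
x,y=max(u[0]-80,0),max(u[1]-60,0);cv2.imwrite("pics/c2.png",cv2.resize(im[y:y+120,x:x+160],None,fx=5,fy=5,interpolation=2))
E
```

```text
t: 3.08
tcp_pos: [0.5361, -0.043, 0.2499]
tool_rot: [-1.234, -2.888, 0.0]
contact_force: [-0.5, -0.6, 0.9]
gripper_width: 0.0849
finger_force: 0.0
t: 3.95
tcp_pos: [0.5361, -0.043, 0.21]
tool_rot: [0.47, -3.106, -0.0]
contact_force: [0.1, -0.0, -0.4]
gripper_width: 0.0846
finger_force: 0.0
[-0.08   0.153 -0.096  1.322 -0.    -0.38 ] [ 0.53611226 -0.04296572  0.20997502] [ 4.69697179e-01 -3.10560544e+00 -2.38976557e-04]
[[-0.955 -0.296 -0.001]
 [-0.296  0.955  0.   ]
 [ 0.001  0.    -1.   ]]
[250 195]
```

View pics/c2.png

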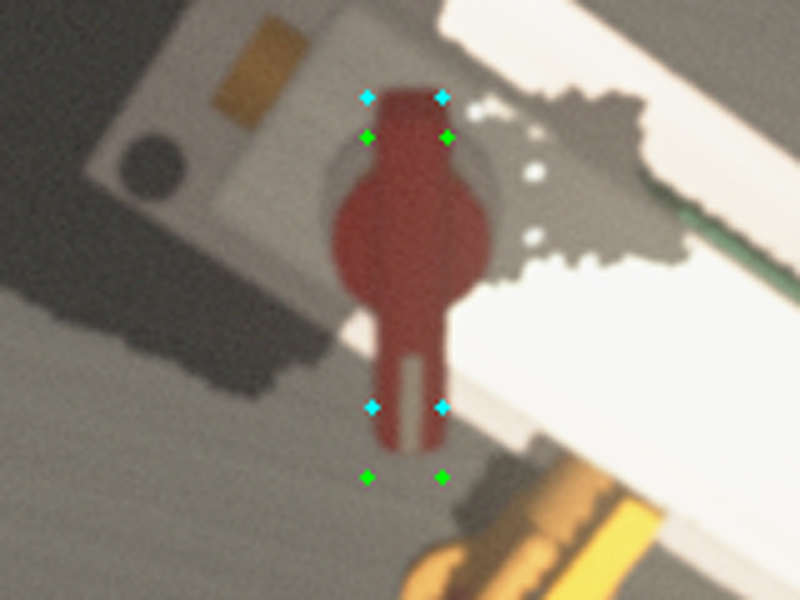

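The wing ends appear at (411,122) and (411,452) in the crop, about 3 mm up the image and 1 mm right of the prediction. Averaging both views leaves the tool within 1–2 mm, so I'll descend and grip.

```bash
python3 -m pendant '0 0 0 0 0.15 2.5 8.5;0 0 0 0 0 3 8.5;0 0 0 0 0 3 8.5;0 0 0 0 0 2.3 8.5;0 0 0 0 0 0 0;0 0 0 0 0 0 0;0 0 0 0 0 0 0;0 0 0 0 0 0 0;0 0 0 0 0 0 0;0 0 0 0 0 0 0;0 0 0 0 0 0 0' 50
```

```text
t: 5.38
tcp_pos: [0.5365, -0.0418, 0.1034]
tool_rot: [-0.472, 3.104, -0.002]
contact_force: [-0.4, -1.3, 5.5]
gripper_width: 0.0112
finger_force: 50.2
```

```bash
python3 -m pendant '0 0 0 0 0 -0.15 0;0 0 0.12 0 0 0 0;0 0 0.12 0 0 0 0;0 0 0.12 0 0 0 0;0 0 0.12 0 0 0 0;0 0 0.12 0 0 0 0;0 0 0.12 0 0 0 0;0 0 0.12 0 0 0 0;0 0 0.12 0 0 0 0;0 0 0.12 0 0 0 0;0 0 0.08 0 0 0 0;0 0 0 0 0 0 0'
python3 -c "
from h import *
s=get_state();print(s['moment'],s['joint_pos'][5],s['joint_torque'][5])"
```

```text
t: 6.88
tcp_pos: [0.536, -0.0436, 0.1035]
tool_rot: [1.308, 2.854, -0.007]
contact_force: [1.4, -9.3, -2.2]
gripper_width: 0.0106
finger_force: 49.9
[-1.86176653 -0.43622271  0.09536174] 0.780764892921389 0.354890339076519
```

```bash
for i in 1; do python3 -m pendant '0 0 0.04 0 0 0 0;0 0 0 0 0 0 0'; python3 -c "
from h import *
s=get_state();print(s['moment'],s['joint_pos'][5],s['joint_torque'][5])"; python3 -m pendant '0 0 0.04 0 0 0 0;0 0 0 0 0 0 0'; python3 -c "
from h import *
s=get_state();print(s['moment'],s['joint_pos'][5],s['joint_torque'][5])"; done
```

```text
t: 7.12
tcp_pos: [0.5359, -0.0436, 0.1035]
tool_rot: [1.364, 2.828, -0.007]
contact_force: [1.9, -9.8, -3.8]
gripper_width: 0.011
finger_force: 49.9
[-1.89851705 -0.46688165  0.15187174] 0.8203930220340643 0.25386099703609943
t: 7.38
tcp_pos: [0.5359, -0.0436, 0.1035]
tool_rot: [1.419, 2.801, -0.007]
contact_force: [1.7, -9.8, -2.9]
gripper_width: 0.0109
finger_force: 51.2
[-1.88222526 -0.39499975  0.78463217] 0.8590629770497139 0.8868201076984406
```

The moment jumped from 0.15 to 0.78 N m, so the knob is at its stop. I'll release, wait and rise.

```bash
python3 -m pendant '0 0 0 0 0 0 8.5;0 0 0 0 0 0 8.5;0 0 0 0 0 0 8.5;0 0 0 0 0 0 8.5;0 0 0 0 0 -1 8.5;0 0 0 0 0 -3 8.5;0 0 0 0 0 -5 8.5;0 0 0 0 0 -5 8.5;0 0 0 0 0 0 8.5'
python3 - <<'E'
from h import *
s=get_state();r=R.from_rotvec(s["tool_rot"]).as_matrix();print(r.round(3),s["joint_pos"].round(3))
np.save("s3.npy",np.r_[s["tcp_pos"],s["tool_rot"]])
im=snapshot("wrist");cv2.imwrite("pics/w3.png",im)
# gauge: deltas to above gauge in tool axes
d=np.array([.4339,-.276,.2])-s["tcp_pos"];print(s["tcp_pos"],r.T@d*100)
E
```

```text
t: 8.5
tcp_pos: [0.5377, -0.0415, 0.249]
tool_rot: [1.416, 2.796, 0.005]
contact_force: [0.1, -0.3, 0.8]
gripper_width: 0.0848
finger_force: 0.0
[[-0.592  0.806  0.008]
 [ 0.806  0.592 -0.   ]
 [-0.005  0.006 -1.   ]] [-0.077  0.146 -0.019  1.397  0.     0.861]
[ 0.53767119 -0.04151356  0.24903605] [-12.738847   -22.2709162    4.82668671]
```

View pics/w3.png

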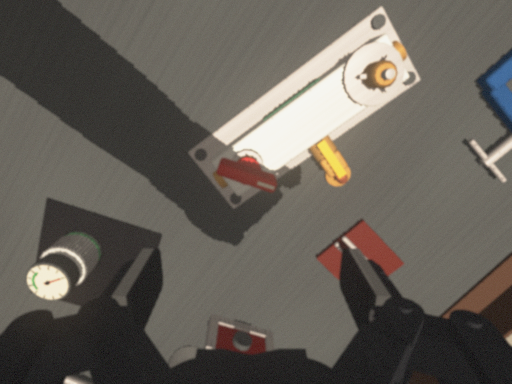

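The wing runs (217,165)–(275,185), which is yaw 17.3°, so it has sprung back to its rest angle. Now to the gauge.

```bash
python3 -m pendant '0 0 0 -2.12 -3.71 0.8 8.5;0 0 0 -2.12 -3.71 0.8 8.5;0 0 0 -2.12 -3.71 0.8 8.5;0 0 0 -2.12 -3.71 0.8 8.5;0 0 0 -2.12 -3.71 0.8 8.5;0 0 0 -2.12 -3.71 0.8 8.5;0 0 0 0 0 0 8.5'
python3 - <<'E'
from h import *
a=np.load("s3.npy");s0=dict(tcp_pos=a[:3],tool_rot=a[3:])
print("dial w3",back("wrist",(48,282),.075,s0),"seat",back("wrist",(377,73),.058,s0),"valve",back("wrist",(389,73),.094,s0))
s=get_state();np.save("s4.npy",np.r_[s["tcp_pos"],s["tool_rot"]]);r=R.from_rotvec(s["tool_rot"]).as_matrix();print(r.round(3),s["joint_pos"].round(3))
im=snapshot("wrist");cv2.imwrite("pics/w4.png",im)
print(proj("wrist",(.4339,-.276,.075),s))
E
```

```text
t: 9.43
tcp_pos: [0.4296, -0.2772, 0.1938]
tool_rot: [-1.424, -2.797, -0.0]
contact_force: [1.2, 0.7, -1.0]
gripper_width: 0.0847
finger_force: 0.0
dial w3 [ 0.43233122 -0.27473784  0.075     ] seat [0.58047075 0.10407309 0.058     ] valve [0.57797406 0.10090351 0.094     ]
[[-0.588  0.809 -0.003]
 [ 0.809  0.588  0.002]
 [ 0.003 -0.001 -1.   ]] [-0.573  0.108 -0.183  1.283 -0.     0.369]
[255.38876503 193.54885084]
```

View pics/w4.png

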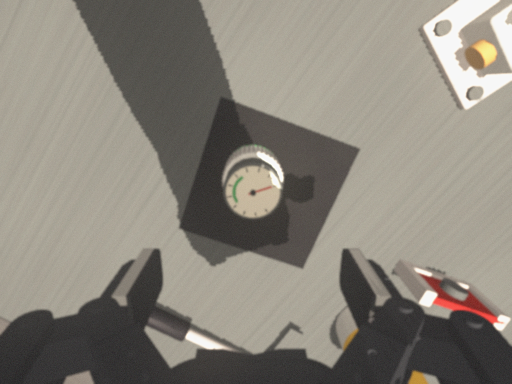

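The dial centre is at (253,192), within 2 px of the prediction. I'll descend and grip.

```bash
python3 -m pendant '0 0 0 -0.17 0.23 3 8.5;0 0 0 0 0 4 8.5;0 0 0 0 0 4 8.5;0 0 0 0 0 3.5 8.5;0 0 0 0 0 1.6 8.5;0 0 0 0 0 0 5;0 0 0 0 0 0 5;0 0 0 0 0 0 5;0 0 0 0 0 0 5;0 0 0 0 0 0 5;0 0 0 0 0 0 5' 60
```

```text
t: 10.85
tcp_pos: [0.4355, -0.2763, 0.0364]
tool_rot: [1.418, 2.8, -0.0]
contact_force: [-0.2, 0.8, 6.6]
gripper_width: 0.0542
finger_force: 64.0
```

```bash
python3 -m pendant '0 0 0 0 0 -1 5;0 0 0 0 0 -2 5;0 0 0 0 0 -4 5;0 0 0 0 0 -4 5;0 0 0 0 0 -4 5;0 0 0 0 0 0 5;0 0 0 0 0 0 5'
python3 - <<'E'
from h import *
s=get_state();np.save("s5.npy",np.r_[s["tcp_pos"],s["tool_rot"]]);r=R.from_rotvec(s["tool_rot"]).as_matrix();print(r.round(3),s["joint_pos"].round(3),s["contact_force"])
im=snapshot("wrist");cv2.imwrite("pics/w5.png",im)
g=cv2.GaussianBlur(cv2.cvtColor(im,cv2.COLOR_BGR2GRAY),(5,5),0)
print(cv2.HoughCircles(g,cv2.HOUGH_GRADIENT,1,100,param1=100,param2=20,minRadius=30,maxRadius=70))
print(proj("wrist",s["tcp_pos"]+np.array([0,0,.042]),s))
d=np.array([.5785,.1015,0])-s["tcp_pos"];print(r.T@d*100)
E
```

```text
t: 11.72
tcp_pos: [0.4342, -0.2755, 0.1841]
tool_rot: [-1.419, -2.802, -0.0]
contact_force: [-1.1, 0.7, -3.6]
gripper_width: 0.0543
finger_force: 64.1
[[-0.592  0.806 -0.001]
 [ 0.806  0.592  0.001]
 [ 0.001 -0.    -1.   ]] [-0.566  0.114 -0.198  1.26   0.     0.372] [-1.14355809  0.69052967 -3.59272358]
[[[251.5 310.5  68.3]
  [200.5 209.5  31.6]]]
[248.84420171 350.22836652]
[21.84487121 33.9448136  18.42607767]
```

View pics/w5.png

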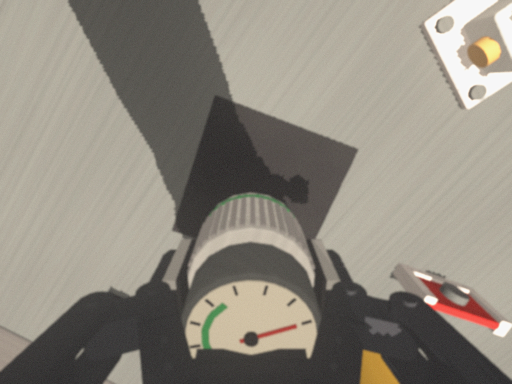

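The gauge is held, with its dial hub at (251,339) in the picture. I'll carry it to a spot beside the outlet where the camera sees the spigot unobstructed.

```bash
python3 -m pendant '0 0 0 0.7 1.7 0 5;0 0 0 1.38 3.4 0 5;0 0 0 1.38 3.4 0 5;0 0 0 1.38 3.4 0 5;0 0 0 1.38 3.4 0 5;0 0 0 1.38 3.4 0 5;0 0 0 1.38 3.4 0 5;0 0 0 1.38 3.4 0 5;0 0 0 1.38 3.4 0 5;0 0 0 1.38 3.4 0 5;0 0 0 0.7 1.7 0 5;0 0 0 0 0 0 5'
python3 - <<'E'
from h import *
from scipy.optimize import least_squares as L
s=get_state();np.save("s6.npy",np.r_[s["tcp_pos"],s["tool_rot"]]);r=R.from_rotvec(s["tool_rot"]).as_matrix();print(r.round(3),s["joint_pos"].round(3))
f=lambda q:proj("wrist",s["tcp_pos"]+r@np.array([q[0],q[1],-.0386]),s)-[251,339]
print("gauge xy in tool",L(f,[0,0]).x)
im=snapshot("wrist");cv2.imwrite("pics/w6.png",im)
u=proj("wrist",(.5795,.1015,.07),s).astype(int);print(u)
x,y=u[0]-80,max(u[1]-60,0);print(x,y);cv2.imwrite("pics/c6.png",cv2.resize(im[y:y+120,x:x+160],None,fx=5,fy=5,interpolation=2))
E
```

```text
t: 13.28
tcp_pos: [0.6267, 0.0382, 0.1836]
tool_rot: [-1.416, -2.802, 0.002]
contact_force: [-1.0, 0.2, -2.6]
gripper_width: 0.0541
finger_force: 64.1
[[-0.593  0.805 -0.002]
 [ 0.805  0.593 -0.   ]
 [ 0.001 -0.002 -1.   ]] [ 0.061  0.33   0.072  1.315 -0.     0.997]
gauge xy in tool [0.00133519 0.00069769]
[249  89]
169 29
```

View pics/c6.png

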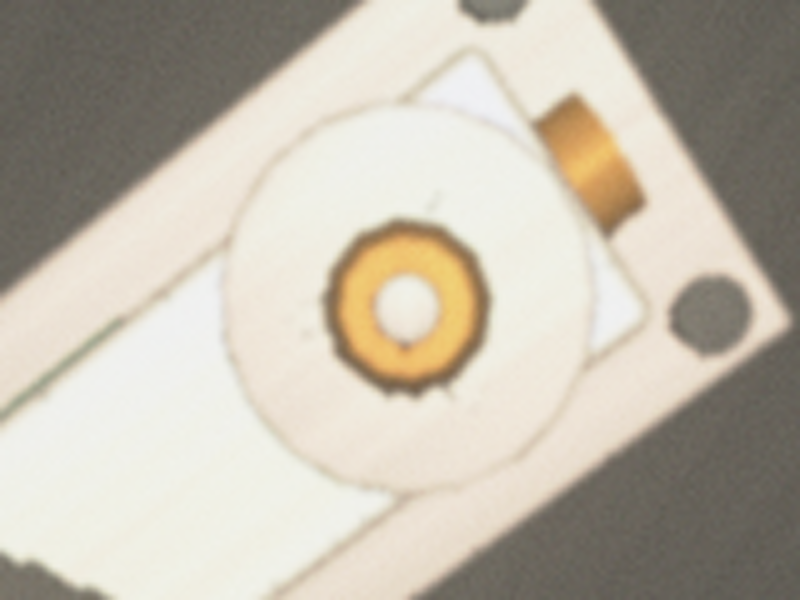

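The spigot and valve are at crop (408,306) and the seat circle is centred at (408,296). Its width matches 58 mm at 6.3 px/mm.

```bash
python3 - <<'E'
from h import *
a=np.load("s6.npy");s=dict(tcp_pos=a[:3],tool_rot=a[3:]);r=R.from_rotvec(a[3:]).as_matrix()
Ps=[back("wrist",(169+u/5-.4,29+v/5-.4),z,s) for u,v,z in((407,307,.094),(408,306,.084),(408,296,.058))]
for P in Ps:print(P.round(4),(r.T@(P-a[:3])*100).round(2))
E
```

```text
[0.5797 0.102  0.094 ] [7.91 0.   8.96]
[0.5797 0.102  0.084 ] [7.91 0.02 9.96]
[0.579  0.1029 0.058 ] [8.020e+00 1.000e-02 1.256e+01]
```

Station geometry agrees: the knob-to-outlet distance after bias correction is 150 mm. I'll move over the spigot and come down to just above its tip.

```bash
python3 -m pendant '0 0 0 1.5 -0.02 0 5;0 0 0 2.25 0 0 5;0 0 0 2.25 0 0 5;0 0 0 1.75 0 0 5;0 0 0 0 0 2 5;0 0 0 0 0 2 5;0 0 0 0 0 1.5 5;0 0 0 0 0 0 5'; python3 -m pendant '0 0 0 0 0 0.5 5;0 0 0 0 0 0.4 5;0 0 0 0 0 0 5';  python3 -m pendant '0 0 0 0 0 0.3 5;0 0 0 0 0 0.2 5;0 0 0 0 0 0 5'
```

```text
t: 14.32
tcp_pos: [0.5798, 0.0994, 0.1287]
tool_rot: [-1.418, -2.801, 0.002]
contact_force: [0.6, -0.1, -3.1]
gripper_width: 0.054
finger_force: 64.1
t: 14.7
tcp_pos: [0.5808, 0.0991, 0.1207]
tool_rot: [-1.42, -2.802, 0.0]
contact_force: [0.1, -0.2, -2.1]
gripper_width: 0.0542
finger_force: 64.1
t: 15.08
tcp_pos: [0.5807, 0.0991, 0.1156]
tool_rot: [-1.42, -2.802, 0.0]
contact_force: [0.5, 0.9, -2.9]
gripper_width: 0.0542
finger_force: 64.1
```

```bash
python3 -m pendant '0 0 0 0 0 0.3 5;0 0 0 0 0 0.2 5;0 0 0 0 0 0 5';python3 -m pendant '0 0 0 0 0 0.3 5;0 0 0 0 0 0.2 5;0 0 0 0 0 0 5'; python3 -m pendant '0 0 0 0 0 0.2 5;0 0 0 0 0 0.1 5;0 0 0 0 0 0 5'
```

```text
t: 15.45
tcp_pos: [0.5807, 0.0992, 0.1105]
tool_rot: [-1.42, -2.802, 0.0]
contact_force: [-0.6, -0.2, -3.1]
gripper_width: 0.054
finger_force: 64.1
t: 15.82
tcp_pos: [0.5807, 0.0992, 0.1055]
tool_rot: [-1.42, -2.802, 0.0]
contact_force: [0.4, 1.4, -3.2]
gripper_width: 0.0543
finger_force: 64.1
t: 16.2
tcp_pos: [0.5809, 0.0992, 0.1033]
tool_rot: [1.419, 2.802, 0.001]
contact_force: [-1.7, 0.2, 2.3]
gripper_width: 0.054
finger_force: 64.5
```

Contact on the pins at 0.1033, with the side force near zero. I'll press lightly and turn counter-clockwise, since the last joint has more range that way.

```bash
python3 -m pendant '0 0 0 0 0 0.12 5;0 0 -0.06 0 0 0 5;0 0 -0.06 0 0 0 5;0 0 -0.06 0 0 0 5;0 0 0 0 0 0 5' | egrep 'tcp|force|t:';python3 -m pendant '0 0 -0.06 0 0 0 5;0 0 -0.06 0 0 0 5;0 0 -0.06 0 0 0 5;0 0 0 0 0 0 5'| egrep 'tcp|cont'; python3 -c "
from rig import *
s=get_state();print(s['moment'],s['joint_pos'][5],s['joint_torque'][5])"
```

```text
t: 16.82
tcp_pos: [0.5815, 0.0998, 0.1032]
tool_rot: [1.16, 2.918, 0.004]
contact_force: [-1.9, 1.5, 7.9]
finger_force: 65.1
tcp_pos: [0.5817, 0.0997, 0.1032]
contact_force: [-1.9, 2.4, 8.1]
[ 0.29956603  0.51101933 -0.03037096] 0.7464226274594634 -0.13125466648489237
```

```bash
for k in 1; do python3 -m pendant '0 0 -0.06 0 0 0 5;0 0 -0.06 0 0 0 5;0 0 -0.06 0 0 0 5;0 0 0 0 0 0 5' | egrep 'tcp|cont';python3 -m pendant '0 0 -0.06 0 0 0 5;0 0 -0.06 0 0 0 5;0 0 -0.06 0 0 0 5;0 0 0 0 0 0 5'| egrep 'tcp|cont';python3 -m pendant '0 0 -0.06 0 0 0 5;0 0 -0.06 0 0 0 5;0 0 -0.06 0 0 0 5;0 0 0 0 0 0 5'| egrep 'tcp|cont'; done; python3 -c "
from rig import *
s=get_state();print(s['t'],s['moment'],s['joint_pos'][5],s['joint_torque'][5])"
```

```text
tcp_pos: [0.5817, 0.1001, 0.1033]
contact_force: [-2.1, 1.8, 8.2]
tcp_pos: [0.5818, 0.1, 0.1033]
contact_force: [-2.3, 3.1, 7.1]
tcp_pos: [0.5817, 0.1002, 0.1032]
contact_force: [-2.5, 3.4, 7.9]
18.825 [0.76534201 0.35526406 0.03250291] 0.2064380108841742 -0.13989679981023073
```

```bash
for k in 1; do python3 -m pendant '0 0 -0.06 0 0 0 5;0 0 -0.06 0 0 0 5;0 0 -0.06 0 0 0 5;0 0 0 0 0 0 5' | egrep 'tcp|cont';python3 -m pendant '0 0 -0.06 0 0 0 5;0 0 -0.06 0 0 0 5;0 0 -0.06 0 0 0 5;0 0 0 0 0 0 5'| egrep 'tcp|cont';python3 -m pendant '0 0 -0.06 0 0 0 5;0 0 -0.06 0 0 0 5;0 0 -0.06 0 0 0 5;0 0 0 0 0 0 5'| egrep 'tcp|cont'; done; python3 -c "
from rig import *
s=get_state();print(s['t'],s['moment'],s['joint_pos'][5],s['joint_torque'][5])"
```

```text
tcp_pos: [0.5817, 0.1002, 0.1032]
contact_force: [-2.6, 3.6, 8.1]
tcp_pos: [0.5816, 0.1005, 0.1032]
contact_force: [-2.6, 4.3, 7.3]
tcp_pos: [0.5815, 0.1006, 0.1029]
contact_force: [-1.4, 5.4, 6.7]
20.325 [ 1.13854471  0.476503   -0.07998493] -0.33344155173252565 -0.20481240469962358
```

```bash
for k in 1; do python3 -m pendant '0 0 -0.06 0 0.05 0 5;0 0 -0.06 0 0 0 5;0 0 0 0 0 0 5' | egrep 'tcp|cont';python3 -m pendant '0 0 -0.06 0 0 0 5;0 0 -0.06 0 0 0 5;0 0 0 0 0 0 5'| egrep 'tcp|cont'; done; python3 -c "
from rig import *
s=get_state();print(s['t'],s['moment'],s['joint_pos'][5],s['joint_torque'][5])"
```

```text
tcp_pos: [0.5806, 0.0997, 0.1014]
contact_force: [-0.2, 1.6, -2.8]
tcp_pos: [0.5804, 0.0995, 0.1011]
contact_force: [0.9, 0.3, -3.5]
21.075 [0.149974  0.0071058 0.0405227] -0.5707505770148378 -0.20410083699971437
```

It dropped: contact force is back to just the gauge's weight. I'll push down to the valve.

```bash
python3 -m pendant '0 0 0 0 0 0.15 5;0 0 0 0 0 0.15 5;0 0 0 0 0 0 5' | egrep 'tcp|cont';python3 -m pendant '0 0 0 0 0 0.15 5;0 0 0 0 0 0.15 5;0 0 0 0 0 0 5'| egrep 'tcp|cont'; python3 -c "
from rig import *
s=get_state();print(s['t'],s['moment'],s['joint_pos'][5],s['joint_torque'][5])"
```

```text
tcp_pos: [0.5804, 0.0995, 0.0983]
contact_force: [-0.8, 0.6, -3.0]
tcp_pos: [0.5806, 0.0997, 0.0962]
contact_force: [-4.2, 0.5, 4.5]
21.825 [ 0.25053886  0.70981577 -0.07334792] -0.5722379767781881 -0.026030129520222545
```

```bash
python3 -m pendant '0 0 0 0 0 0.15 5;0 0 0 0 0 0.15 5;0 0 0 0 0 0 5' | egrep 'tcp|cont';python3 -m pendant '0 0 0 0 0 0.15 5;0 0 0 0 0 0 5'| egrep 'tcp|cont'; python3 -m pendant '0 0 0 0 0 0.15 5;0 0 0 0 0 0 5'| egrep 'tcp|cont'; python3 -c "
from rig import *
s=get_state();print(s['t'],s['moment'],s['joint_pos'][5],s['joint_torque'][5])"
```

```text
tcp_pos: [0.5806, 0.0997, 0.0934]
contact_force: [-4.1, 0.9, 6.6]
tcp_pos: [0.5806, 0.0997, 0.0921]
contact_force: [-4.4, 1.5, 7.6]
tcp_pos: [0.5807, 0.0997, 0.0915]
contact_force: [-7.3, -0.1, 13.5]
22.7 [ 0.09730219  1.44928779 -0.03314823] -0.5722335848583167 -0.034674934577196836
```

```bash
python3 -m pendant '0 0 0 0.03 0.03 0.1 5;0 0 0 0 0 0 5;0 0 0 0 0 0 5' | egrep 'tcp|cont|grip|fin'; python3 - <<'E'
from h import *
im=snapshot("scene");u=proj("scene",(.558,.03,.07)).astype(int);x,y=u[0]-80,u[1]-60
cv2.imwrite("pics/c9.png",cv2.resize(im[y:y+120,x:x+160],None,fx=5,fy=5,interpolation=2))
s=get_state();print(s["t"],s["contact_force"],s["moment"],s["tcp_pos"])
E
```

```text
tcp_pos: [0.5807, 0.0996, 0.0914]
contact_force: [-8.4, 0.4, 18.0]
gripper_width: 0.0545
finger_force: 65.9
23.125 [-7.82670186 -0.67089985 17.85722498] [-0.0118707   1.68655259  0.01608825] [0.58061357 0.09963789 0.09142754]
```

View pics/c9.png

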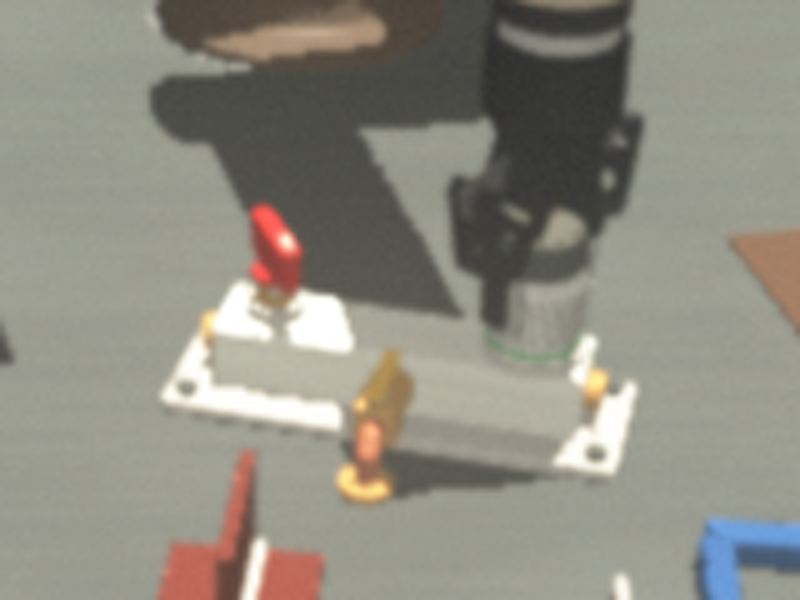

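The gauge collar sits flush on the outlet seat near crop (535,355), and the knob is back at rest near (275,245). Height is 0.0914, equal to the expected home height. The last 1 mm push raised the force from 13.5 to 18 N with only 0.1 mm of travel, so the gauge is fully home.

```bash
python3 -c "
from rig import *
print(close_job())"
```

```text
the job is handed in; nothing more can be done
None
```

I turned the purge knob to its stop and it sprang back by itself, then fitted the gauge over the pins and handed the job in after about 23 s, still holding it pushed fully home with about 18 N.

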